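# Switch on the pendulum drive

### The arm

A 6-joint arm with a two-finger parallel gripper is mounted at the origin on the work surface. World frame = base frame: x ahead of the robot, y to its left, z up, the work surface at z = 0. Lengths are in m, angles in degrees, forces in N, time in s.
With the tool pointing down it reaches from about 0.375 to 0.925 m from the base axis. Payload 5.7 kg.
Tool frame: the origin (TCP) lies midway between the tips of the shut fingers; the grasp point (between the pads) lies 19 mm behind it (env.tcp_to_grasp is the distance from the TCP to the grasp point, in m); z points along the fingers, y is the direction in which the jaws open and shut (so a half turn about z gives the same grasp; the last joint's range is limited). The gripper opens to 85 mm and grips with 20 to 120 N. Pads are 22 mm wide; open, the fingers measure 114 mm over their backs; the gripper's body (76 mm by 85 mm) begins 54 mm behind the grasp point. The pads swing forward as they close: fully open they stand 13 mm farther back than shut.
Start: joints at [-6.595, 20.558, 86.54, -0, 72.909, -6.595], TCP at [0.6, -0, 0.231] pointing down, gripper open.
Joint ranges: [-170.27, 170.27], [-57.76, 135], [12.27, 136.19], [-55.21, 235.2], [11.17, 155.16], [-170.74, 170.74]. Speed limits (degrees/s): [136.94, 136.94, 180, 180, 180, 180].

### API

Orientations are given as a 3x3 rotation matrix whose columns are the frame's x, y, z axes.
In Python, from rig import env, camera, get_calibration, workorder gives the robot as it stands. The module is installed in compiled form; this text tells all that it offers.
- The arm moves only by the shell command python3 -m handwheel 'ROWS' [FORCE]. ROWS is JSON, a list that holds one entry, the list of rows, each a list of 7 numbers: the shift along the tool's x, y, z in mm, then the turn, a rotation vector about the tool's x, y, z in degrees, then the closure, from -1 (fully open) to 1 (shut). A call has 1 to 20 rows; each row is the pose to reach, as a shift and turn from the pose measured when the call began, along the tool's axes at that moment; what a row does not reach only later rows make up. A row lasts 1/8 s, in which the tool goes at most 62.5 mm and 10.7 degrees, less where a joint would pass 70% of its speed; a pose out of reach is approached as far as the arm can. A call with a gripper value outside its range is refused whole. The fingers move at their own pace and stop on an object; FORCE is the grip in N (left out, the last holds). Time passes only in rows, so rows that repeat a pose let the fingers close. It gives the time, the measured TCP pose, the force and the opening at its end, in the units of the state.
- env.get_obs(): the state, without advancing time (a new reading comes with each control period).
- camera(name): name is "scene" or "side" or "wrist"; returns the picture (384x512x3 uint8, blue, green, red); there is no depth.
- get_calibration(name): a dict with "K" (3x3 intrinsics, pixels), "k1" (the pictures are not rectified: a ray, as slopes to the right and down, at radius r is drawn at 1 + k1 r^2 times it, then the intrinsics apply), "T" (4x4, takes a point from camera to world coordinates); the wrist camera has in their place "T_tool_cam" (4x4, takes a point from camera to tool coordinates, whose origin is the TCP and whose axes are the flange's). Camera axes: x right, y down, z forward; pixel columns grow to the right and rows downward; lengths in m; the calibration is good to about 2 mm. A picture is of the moment at which its call begins: read the wrist's pose just before it. get_calibration takes no time and is no camera call.
- workorder.finish_job(): hands the job in, once; it reports no verdict.
The state is a dict: "clock": time; "q": joint angles; "qvel": joint speeds; "joint_torque": joint torques, N m; "tool_pos": TCP position; "tool_rot": TCP orientation; "ft_force": force on the tool from outside, world axes, zero at the start; "ft_torque": the same for the moment, N m; "grip_width": finger opening in m.
Only numpy, scipy, OpenCV 4.12 (cv2) and the standard library are available. Lean on these libraries where they do the work, as an engineer would, in place of code of your own. Each camera call takes 0.05 s, during which the arm holds its last target. There are 200 camera calls.

### The job

Switch on the drive of the pendulum rod: on the grey box that carries the spring clip stand with the upright steel rod, lift the hinged metal safety cover, flip the toggle beneath it all the way over, away from the clip stand, and close the cover again. Leave the other box, the one with the copper bell, shut.

Things in the scene. Friction and masses are not known exactly. Their poses are not given: they have to be found in the camera images.
- swing_box: Grey box with the spring clip stand (upright steel rod, top z 196, at y +150 mm), fixed. Origin on the shelf below the toggle's pivot; x to the rear, y to the clip stand, z up. Box x -52 to 50, y -50 to 180, deck z 40. Cover on it, shut: aluminium hood x -47 to 45, y -36 to 36, top z 87; hinge line along y at x 45, z 45; black front tab x -92 to -46, y -7 to 7, z 53 to 79.
- swing_cover (a joint): Hinged hood of the clip-stand box, rad: 0 shut, 1.75 open stop; a positive turn about the box's +y lifts the front tab up and over to the rear. 80 g, damped: let go below 1.1 it falls shut, above 1.3 it falls open and stays. The tab overhangs the box's front; pinch it at box x -78 by its y faces, which stay upright throughout the swing.
- swing_toggle (a joint): Steel bat toggle under that hood, rad: 0 off, leaning 0.4 towards the clip stand (+y); 0.8 on, leaning 0.4 away from it (-y). Turns about the box's x axis; pivot at box x 0, y 0, z 40 mm; bat 9 mm thick, with a 13 mm ball end centred 32 mm from the pivot. Takes 1 to 3 N, stays where it is left, may start up to 0.12.
- bell_cover (a joint): Hinged hood of the other grey box, which has the same size and looks but carries a 68 mm copper bell dome instead of the clip stand; rad, 0 shut. This one is to stay shut.

How it is judged:
By the outcome, as a careful person would: the job done as asked, in the order asked, and still so for the second after the job is handed in, with the robot touching nothing.
It also fails if it takes over 61 s, if anything falls off the work surface, if the arm or the gripper's body presses on something with over 40 N, if the wrist force passes 120 N, or if a joint passes its speed limit or range.

## Working session

There is one attempt and no reset: what is moved stays moved. The work goes in short steps, Python scripts to look and compute and a shell command to move; the robot and the scene stay as the last step left them, time stands still between calls to the robot, and variables do not carry over. Pictures are saved under pics/ and viewed, about 8 in all and at most 12, crops included, and the job is handed in when it is done.

```bash
mkdir -p pics
python3 - <<'E'
from rig import env,camera,get_calibration
import cv2,numpy as np
o=env.get_obs();print(o['clock'],o['tool_pos'],o['tool_rot'],o['grip_width'],env.tcp_to_grasp)
for n in("scene","side"):
    cv2.imwrite(f"pics/{n}0.png",camera(n));c=get_calibration(n);print(n,c['K'],c['k1'],c['T'])
print(get_calibration("wrist"))
E
```

```text
0.0 [5.99335624e-01 5.35760611e-05 2.30456452e-01] [[ 3.19586067e-05  9.99998393e-01 -1.79239572e-03]
 [ 9.99999981e-01 -3.16099968e-05  1.94521776e-04]
 [ 1.94464806e-04 -1.79240190e-03 -9.99998375e-01]] 0.08513854298043952 0.0187
scene [[489.42475853   0.         248.69039315]
 [  0.         489.42475853 195.17238907]
 [  0.           0.           1.        ]] -0.12757842094083563 [[-0.00460316  0.72380646 -0.68998769  1.19585035]
 [ 0.9998367   0.01538938  0.00947339 -0.00283336]
 [ 0.01747539 -0.68983141 -0.7237591   0.75856238]
 [ 0.          0.          0.          1.        ]]
side [[438.56007379   0.         250.93838098]
 [  0.         438.56007379 189.75878793]
 [  0.           0.           1.        ]] -0.15932256937662934 [[-0.93136029 -0.20266345  0.30248229  0.29294083]
 [-0.36405226  0.53164213 -0.76473694  0.64201782]
 [-0.0058281  -0.82236498 -0.56893046  0.56540167]
 [ 0.          0.          0.          1.        ]]
{'K': array([[301.20594566,   0.        , 252.96175263],
       [  0.        , 301.20594566, 194.5974256 ],
       [  0.        ,   0.        ,   1.        ]]), 'k1': -0.07003507042590598, 'T_tool_cam': array([[-3.21621688e-04, -9.46887010e-01, -3.21566303e-01,
         8.37144341e-02],
       [ 9.99999883e-01, -1.88383596e-04, -4.45456096e-04,
         9.82822379e-04],
       [ 3.61218774e-04, -3.21566409e-01,  9.46886960e-01,
        -1.42772279e-01],
       [ 0.00000000e+00,  0.00000000e+00,  0.00000000e+00,
         1.00000000e+00]])}
```

View pics/scene0.png

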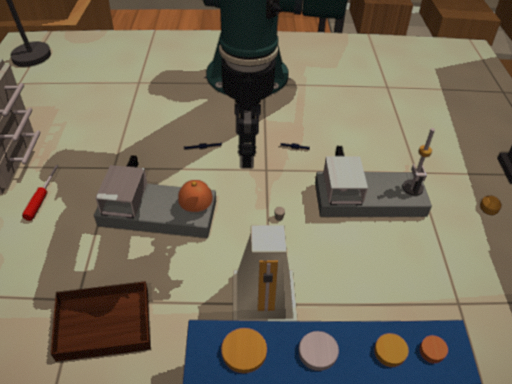

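View pics/side0.png

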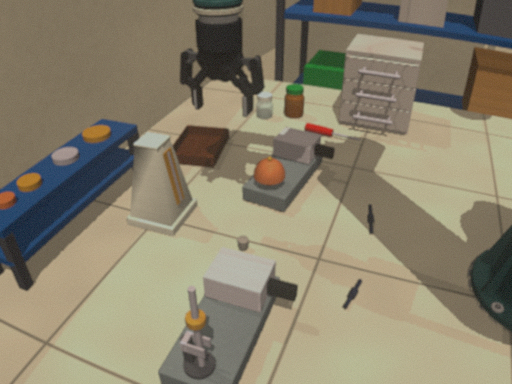

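The scene view shows the clip-stand box at about (320-430, 160-215), hood top around (327-365, 158-190), and tab at (339,152) facing the robot. In the side view it is in the foreground, with the tab at (283,290). The bell box is the other one. Next: a rough position, and a close crop for the corners.

```bash
cat > h.py <<'E'
import cv2,numpy as np
from rig import env,camera,get_calibration
def und(uv,c):
    p=(np.atleast_2d(uv).astype(float)-c['K'][:2,2])/c['K'][0,0]
    q=p.copy()
    for _ in range(20): q=p/(1+c['k1']*(q**2).sum(1,keepdims=True))
    return np.c_[q,np.ones(len(q))]
def cast(uv,c,T,z):
    d=und(uv,c)@T[:3,:3].T; o=T[:3,3]
    z=np.broadcast_to(z,len(d))
    return o+d*((z-o[2])/d[:,2])[:,None]
def wristT():
    o=env.get_obs();M=np.eye(4);M[:3,:3]=o['tool_rot'];M[:3,3]=o['tool_pos']
    return M@get_calibration('wrist')['T_tool_cam']
E
python3 - <<'E'
from h import *
c=get_calibration('scene')
print(cast([(326,158),(360,158),(366,188),(331,188)],c,c['T'],.087).round(3))
print(cast([(323,216),(429,216),(424,180)],c,c['T'],.04).round(3))
i=cv2.imread('pics/scene0.png')[125:230,305:445]
j=cv2.imread('pics/side0.png')[235:384,150:310]
a=cv2.resize(i,(560,420),interpolation=cv2.INTER_CUBIC)
cv2.imwrite('pics/c1.png',a)
E
```

```text
[[0.446 0.165 0.087]
 [0.444 0.236 0.087]
 [0.531 0.235 0.087]
 [0.533 0.165 0.087]]
[[0.564 0.153 0.04 ]
 [0.561 0.368 0.04 ]
 [0.458 0.383 0.04 ]]
```

View pics/c1.png

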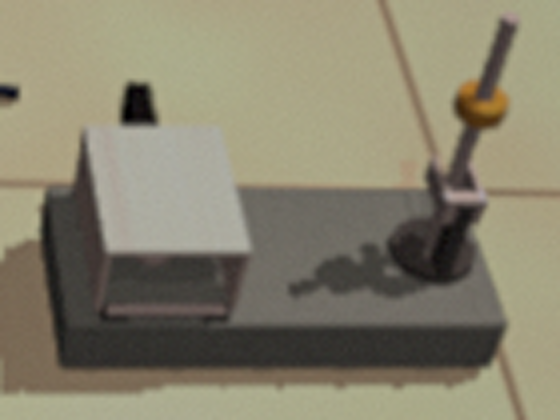

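The crop shows hood-top corners at (83,127), (218,127), (250,252), (103,252), deck corners at (45,190), (62,325), (503,325), and the tab at (139,100). All are at 4x scale with crop offset (305,125).

Run:
```python
from h import *
c=get_calibration('scene')
f=lambda l:np.array(l)/4+[305,125]
h=cast(f([(83,127),(218,127),(250,252),(103,252)]),c,c['T'],.087);d=cast(f([(45,190),(62,325),(503,325),(478,192)]),c,c['T'],.04)
print(h.round(4),d.round(4))
# rigid fit
B=np.array([(-47,-36),(-47,36),(45,36),(45,-36),(-52,-50),(50,-50),(50,180),(-52,180)])/1e3
W=np.r_[h,d][:,:2]
A,Bm=W-W.mean(0),B-B.mean(0)
th=np.arctan2((Bm[:,0]*A[:,1]-Bm[:,1]*A[:,0]).sum(),(Bm*A).sum())
R=np.array([[np.cos(th),-np.sin(th)],[np.sin(th),np.cos(th)]]);t=W.mean(0)-R@B.mean(0)
print(np.degrees(th),t,((W-t-B@R.T)*1e3).round(1))
print('tab pinch',t+R@[-.078,0], env.get_obs()['clock'])
```

```text
[[0.4425 0.1647 0.087 ]
 [0.4404 0.2357 0.087 ]
 [0.5314 0.2375 0.087 ]
 [0.533  0.1649 0.087 ]] [[0.4409 0.1506 0.04  ]
 [0.5383 0.1502 0.04  ]
 [0.5341 0.3782 0.04  ]
 [0.4359 0.3894 0.04  ]]
0.4173562906962773 [0.48831829 0.20141629] [[ 1.  -0.4]
 [-0.6 -1.3]
 [-1.7 -0.2]
 [-0.5 -0.8]
 [ 4.2 -0.5]
 [-0.3 -1.6]
 [-2.9 -3.6]
 [ 0.9  8.4]]
tab pinch [0.41032036 0.20084813] 0.1
```

```bash
python3 -m handwheel '[[[40,-38,0,0,0,-10,-1],[80,-76,0,0,0,-20,-1],[120,-114,0,0,0,-30,-1],[160,-152,0,0,0,-40,-1],[199,-189,0,0,0,-50,-1],[199,-189,0,0,0,-60,-1],[199,-189,0,0,0,-70,-1],[199,-189,0,0,0,-80,-1],[199,-189,0,0,0,-89,-1],[199,-189,0,0,0,-89,-1],[199,-189,0,0,0,-89,-1]]]'
python3 - <<'E'
from h import *
o=env.get_obs();print(o['q'].round(1) if hasattr(o['q'],'round') else o['q'],o['tool_rot'].round(3))
np.save('wT.npy',wristT());cv2.imwrite('pics/w1.png',camera('wrist'))
E
```

```text
clock: 1.48
tool_pos: [0.4102, 0.199, 0.2307]
tool_rot: [[-1.0, 0.02, -0.002], [0.02, 1.0, 0.0], [0.002, 0.0, -1.0]]
ft_force: [0.4, -0.6, -0.0]
grip_width: 0.0851
[ 17.2   8.7 103.5   0.   68.  -71.7] [[-1.     0.02  -0.002]
 [ 0.02   1.     0.   ]
 [ 0.002  0.    -1.   ]]
```

View pics/w1.png

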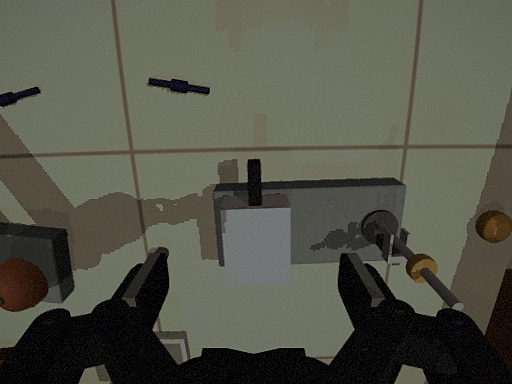

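The wrist view shows the tab at columns 247-261 and rows 159-205, hood-top corners at about (223,208), (290,206), (292,283), (225,286), and the jaws clear on both sides.

Run:
```python
from h import *
c=get_calibration('wrist');T=np.load('wT.npy')
h=cast([(223,208),(290,206.5),(292,283),(225,285.5)],c,T,.087)
t=cast([(247.5,160),(261,159.5),(248,204),(261,204)],c,T,.079)
d=cast([(215,192),(405,186)],c,T,.04)
print(h.round(4),t.round(4),d.round(4))
```

```text
[[0.4391 0.1687 0.087 ]
 [0.4389 0.2371 0.087 ]
 [0.5311 0.2413 0.087 ]
 [0.5328 0.1658 0.087 ]] [[0.3916 0.1948 0.079 ]
 [0.3913 0.2083 0.079 ]
 [0.4382 0.1941 0.079 ]
 [0.4385 0.2077 0.079 ]] [[0.437  0.155  0.04  ]
 [0.4342 0.3788 0.04  ]]
```

```bash
python3 -m handwheel '[[[2,2,50,0,0,0,-1],[2,2,100,0,0,0,-1],[2,2,140,0,0,0,-1],[2,2,170,0,0,0,-1],[2,2,184,0,0,0,-1],[2,2,184,0,0,0,-1],[2,2,184,0,0,0,1],[2,2,184,0,0,0,1],[2,2,184,0,0,0,1],[2,2,184,0,0,0,1],[2,2,184,0,0,0,1],[2,2,184,0,0,0,1],[2,2,184,0,0,0,1],[2,2,184,0,0,0,1]]]' 20
python3 - <<'E'
from h import *
x,z=-123,21
for a in np.arange(.1,1.71,.1):
    print(round(a,1),'toolx',round(-(x*np.cos(a)+z*np.sin(a)-x),1),'z',round(-(-x*np.sin(a)+z*np.cos(a)-z),1))
E
```

```text
clock: 3.28
tool_pos: [0.4081, 0.2002, 0.0472]
tool_rot: [[-1.0, 0.018, -0.001], [0.018, 1.0, -0.001], [0.001, -0.001, -1.0]]
ft_force: [-0.1, -6.0, 5.8]
grip_width: 0.0141
0.1 toolx -2.7 z -12.2
0.2 toolx -6.6 z -24.0
0.3 toolx -11.7 z -35.4
0.4 toolx -17.9 z -46.2
0.5 toolx -25.1 z -56.4
0.6 toolx -33.3 z -65.8
0.7 toolx -42.5 z -74.3
0.8 toolx -52.4 z -81.9
0.9 toolx -63.0 z -88.4
1.0 toolx -74.2 z -93.8
1.1 toolx -85.9 z -98.1
1.2 toolx -98.0 z -101.3
1.3 toolx -110.3 z -103.1
1.4 toolx -122.8 z -103.8
1.5 toolx -135.2 z -103.2
1.6 toolx -147.6 z -101.3
1.7 toolx -159.7 z -98.3
```

```bash
python3 -m handwheel '[[[-3,0,-12,0,0,0,1],[-7,0,-24,0,0,0,1],[-12,0,-35,0,0,0,1],[-18,0,-46,0,0,0,1],[-25,0,-56,0,0,0,1],[-33,0,-66,0,0,0,1],[-42,0,-74,0,0,0,1]]]'
```

```text
clock: 4.15
tool_pos: [0.4509, 0.2005, 0.122]
tool_rot: [[-1.0, 0.019, -0.001], [0.019, 1.0, 0.0], [0.001, 0.0, -1.0]]
ft_force: [-0.7, 7.5, -4.8]
grip_width: 0.0139
```

```bash
python3 -m handwheel '[[[-10,0,-8,0,0,0,1],[-20,0,-14,0,0,0,1],[-32,0,-20,0,0,0,1],[-43,0,-24,0,0,0,1],[-55,0,-27,0,0,0,1],[-68,0,-29,0,0,0,1],[-80,0,-29,0,0,0,1],[-93,0,-29,0,0,0,1],[-105,0,-27,0,0,0,1],[-105,0,-27,0,0,0,1]]]'
python3 - <<'E'
from h import *
cv2.imwrite('pics/s2.png',camera('side'))
E
```

```text
clock: 5.4
tool_pos: [0.5571, 0.202, 0.1496]
tool_rot: [[-1.0, 0.02, -0.0], [0.02, 1.0, 0.006], [0.0, 0.006, -1.0]]
ft_force: [-1.7, 14.3, 1.2]
grip_width: 0.0138
```

View pics/s2.png

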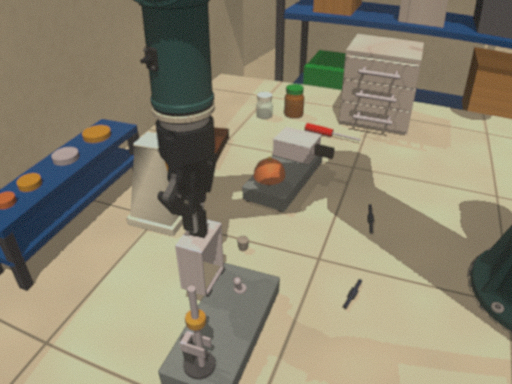

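The side view shows the hood upright in the gripper and the toggle exposed, with its ball at about (239,285), leaning towards the clip stand. Next I release, go up and move beside the toggle.

```bash
python3 -m handwheel '[[[0,0,0,0,0,0,-1],[0,0,0,0,0,0,-1],[0,0,0,0,0,0,-1],[0,0,0,0,0,0,-1],[0,0,-25,0,0,0,-1],[0,0,-60,0,0,0,-1],[0,0,-80,0,0,0,-1],[30,20,-80,0,0,0,0],[60,40,-80,0,0,0,1],[71,44,-80,0,0,0,1],[71,44,-80,0,0,0,1],[71,44,-80,0,0,0,1],[71,44,-80,0,0,0,1]]]'
python3 - <<'E'
from h import *
T=wristT();np.save('wT2.npy',T);cv2.imwrite('pics/w2.png',camera('wrist'))
E
```

```text
clock: 7.08
tool_pos: [0.4878, 0.2464, 0.2298]
tool_rot: [[-1.0, 0.021, 0.0], [0.021, 1.0, 0.006], [-0.0, 0.006, -1.0]]
ft_force: [0.1, 0.2, 0.3]
grip_width: -0.0003
```

View pics/w2.png

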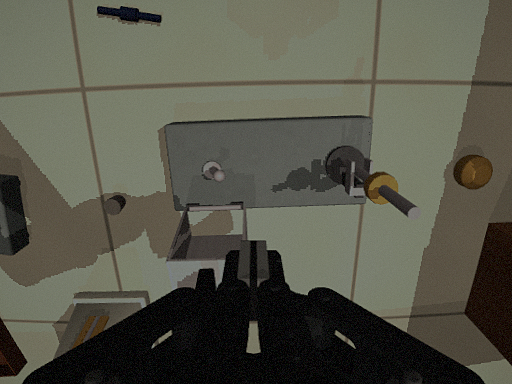

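The wrist view shows the hood open and fallen back, the toggle base at about (211,170), and its ball at (219,174), leaning towards the clip stand.

Run:
```python
from h import *
c=get_calibration('wrist');T=np.load('wT2.npy')
print(cast([(219,174.5),(211,170),(177,210),(369,205),(167,124),(371,118)],c,T,[.0695,.042,.04,.04,.04,.04]).round(4))
```

```text
[[0.4859 0.213  0.0695]
 [0.4878 0.201  0.042 ]
 [0.5361 0.157  0.04  ]
 [0.5352 0.3863 0.04  ]
 [0.4356 0.156  0.04  ]
 [0.4335 0.3785 0.04  ]]
```

```bash
python3 -m handwheel '[[[5,0,50,0,0,0,1],[5,0,100,0,0,0,1],[5,0,140,0,0,0,1],[5,0,165,0,0,0,1],[5,0,174,0,0,0,1],[5,0,174,0,0,0,1],[5,-6,174,0,0,0,1],[5,-12,174,0,0,0,1],[5,-17,174,0,0,0,1],[5,-22,174,0,0,0,1],[5,-26,174,0,0,0,1],[5,-30,174,0,0,0,1],[5,-30,174,0,0,0,1]]]'
```

```text
clock: 8.75
tool_pos: [0.4819, 0.2171, 0.0555]
tool_rot: [[-1.0, 0.021, -0.0], [0.021, 1.0, 0.006], [0.0, 0.006, -1.0]]
ft_force: [0.4, 0.3, 1.4]
grip_width: -0.0001
```

```bash
python3 -m handwheel '[[[0,-2,0,0,0,0,1],[0,-4,0,0,0,0,1],[0,-6,0,0,0,0,1],[0,-8,0,0,0,0,1],[0,-8,0,0,0,0,1]]]'
python3 - <<'E'
from h import *
cv2.imwrite('pics/s3.png',cv2.resize(camera('side')[200:384,130:320],(760,736))[:600])
E
```

```text
clock: 9.38
tool_pos: [0.4815, 0.209, 0.0553]
tool_rot: [[-1.0, 0.021, -0.001], [0.021, 1.0, 0.006], [0.001, 0.006, -1.0]]
ft_force: [0.4, 0.2, -0.5]
grip_width: 0.0001
```

View pics/s3.png

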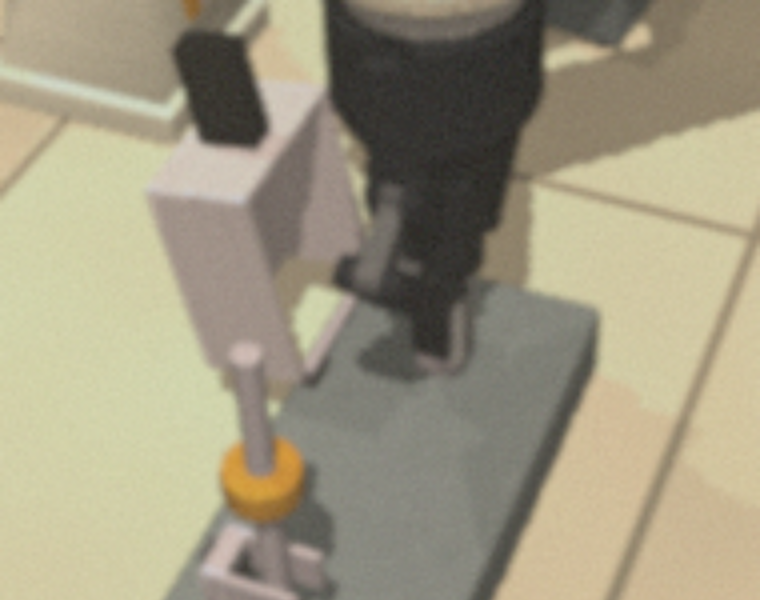

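The finger is against the bat, which shows as pale steel at (460,330), beyond the finger. No stop force yet, so I push on.

```bash
python3 -m handwheel '[[[0,-1,0,0,0,0,1],[0,-2,0,0,0,0,1],[0,-3,0,0,0,0,1],[0,-3,0,0,0,0,1]]]';python3 -m handwheel '[[[0,-1,0,0,0,0,1],[0,-2,0,0,0,0,1],[0,-2,0,0,0,0,1]]]'
```

```text
clock: 9.93
tool_pos: [0.4816, 0.2081, 0.0554]
tool_rot: [[-1.0, 0.022, 0.0], [0.022, 1.0, 0.009], [0.0, 0.009, -1.0]]
ft_force: [-0.7, 10.8, -2.1]
grip_width: 0.0
clock: 10.3
tool_pos: [0.4817, 0.2082, 0.0555]
tool_rot: [[-1.0, 0.023, 0.001], [0.023, 1.0, 0.012], [-0.0, 0.012, -1.0]]
ft_force: [-1.9, 12.1, -2.5]
grip_width: -0.0004
```

The stop is reached: 12 N, no further motion. I back off, rise and look.

```bash
python3 -m handwheel '[[[0,15,0,0,0,0,1],[0,30,0,0,0,0,1],[0,38,-20,0,0,0,1],[0,38,-60,0,0,0,1],[0,38,-110,0,0,0,1],[0,38,-160,0,0,0,1],[0,38,-174,0,0,0,1],[0,38,-174,0,0,0,1]]]'
python3 - <<'E'
from h import *
T=wristT();np.save('wT3.npy',T);cv2.imwrite('pics/w3.png',camera('wrist'))
E
```

```text
clock: 11.3
tool_pos: [0.4828, 0.2445, 0.2306]
tool_rot: [[-1.0, 0.023, 0.002], [0.023, 1.0, 0.013], [-0.002, 0.013, -1.0]]
ft_force: [-0.3, -0.7, -0.7]
grip_width: -0.0003
```

View pics/w3.png

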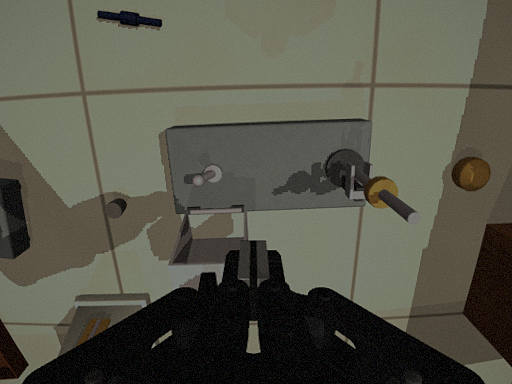

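The toggle now leans away from the stand: ball (198,180), base (213,173). I check the amount and work out the re-grasp of the tab.

Run:
```python
from h import *
c=get_calibration('wrist');T=np.load('wT3.npy')
print(cast([(198,180),(213,173)],c,T,[.0695,.042]).round(4))
# hood open 1.75: pinch point -> world, and arc to shut in tool x/z relative
p=lambda a:np.array([-123*np.cos(a)+21*np.sin(a),123*np.sin(a)+21*np.cos(a)])
print('open pinch world x,z',(486+45+p(1.75)[0]),45+p(1.75)[1])
for a in np.arange(1.65,-.01,-.15): print(round(a,2),-(p(a)-p(1.75)).round(1))
```

```text
[[0.4867 0.1897 0.0695]
 [0.4867 0.2024 0.042 ]]
open pinch world x,z 573.5879697292402 162.28710429685492
1.65 [11.9 -3.7]
1.5 [30.3 -6.9]
1.35 [49.  -7.3]
1.2 [67.6 -5. ]
1.05 [85.6  0.1]
0.9 [102.6   7.9]
0.75 [118.3  18.1]
0.6 [132.2  30.5]
0.45 [144.2  44.9]
0.3 [153.9  60.9]
0.15 [161.1  78.1]
0.0 [165.6  96.3]
```

```bash
python3 -m handwheel '[[[-30,-14,0,0.75,0,-2,-1],[-60,-28,0,0.75,0,-2,-1],[-92,-40,0,0.75,0,-2,-1],[-92,-40,0,0.75,0,-2,-1],[-92,-40,0,0.75,0,-2,-1],[-92,-40,20,0.75,0,-2,-1],[-92,-40,50,0.75,0,-2,-1],[-92,-40,75,0.75,0,-2,-1],[-92,-40,87,0.75,0,-2,-1],[-92,-40,87,0.75,0,-2,-1],[-92,-40,87,0.75,0,-2,1],[-92,-40,87,0.75,0,-2,1],[-92,-40,87,0.75,0,-2,1],[-92,-40,87,0.75,0,-2,1],[-92,-40,87,0.75,0,-2,1],[-92,-40,87,0.75,0,-2,1],[-92,-40,87,0.75,0,-2,1],[-92,-40,87,0.75,0,-2,1]]]' 20
```

```text
clock: 13.6
tool_pos: [0.5732, 0.2028, 0.1421]
tool_rot: [[-1.0, -0.012, 0.0], [-0.012, 1.0, -0.002], [-0.0, -0.002, -1.0]]
ft_force: [-0.3, -3.6, 5.9]
grip_width: 0.0138
```

Gripped at 13.8 mm. Now the arc back, first half.

```bash
python3 -m handwheel '[[[6,0,-2,0,0,0,1],[12,0,-4,0,0,0,1],[21,0,-6,0,0,0,1],[30,0,-7,0,0,0,1],[40,0,-7,0,0,0,1],[49,0,-7,0,0,0,1],[58,0,-6,0,0,0,1],[68,0,-5,0,0,0,1],[77,0,-3,0,0,0,1],[86,0,0,0,0,0,1],[94,0,4,0,0,0,1],[103,0,8,0,0,0,1]]]'
```

```text
clock: 15.1
tool_pos: [0.4697, 0.2011, 0.1342]
tool_rot: [[-1.0, -0.012, 0.001], [-0.012, 1.0, -0.002], [-0.001, -0.002, -1.0]]
ft_force: [3.4, -4.4, -2.3]
grip_width: 0.0136
```

```bash
python3 -m handwheel '[[[8,0,5,0,0,0,1],[16,0,10,0,0,0,1],[23,0,16,0,0,0,1],[30,0,23,0,0,0,1],[36,0,30,0,0,0,1],[42,0,37,0,0,0,1],[47,0,45,0,0,0,1],[51,0,53,0,0,0,1],[55,0,61,0,0,0,1],[59,0,70,0,0,0,1],[61,0,78,0,0,0,1],[63,0,87,0,0,0,1],[63,0,88,0,0,0,1]]]'
```

```text
clock: 16.73
tool_pos: [0.4059, 0.2001, 0.0454]
tool_rot: [[-1.0, -0.012, -0.001], [-0.012, 1.0, -0.002], [0.001, -0.002, -1.0]]
ft_force: [-2.3, -4.4, 2.7]
grip_width: 0.0136
```

Low forces at shut height. Now release and retreat straight up, clear of the tab.

```bash
python3 -m handwheel '[[[0,0,0,0,0,0,-1],[0,0,0,0,0,0,-1],[0,0,0,0,0,0,-1],[0,0,0,0,0,0,-1],[0,0,0,0,0,0,-1],[0,0,-20,0,0,0,-1],[0,0,-60,0,0,0,-1],[0,0,-110,0,0,0,-1],[0,0,-160,0,0,0,-1],[0,0,-185,0,0,0,-1],[0,0,-185,0,0,0,-1],[0,0,-185,0,0,0,-1]]]'
python3 - <<'E'
from h import *
cv2.imwrite('pics/s4.png',camera('side'))
E
```

```text
clock: 18.23
tool_pos: [0.4054, 0.2003, 0.2296]
tool_rot: [[-1.0, -0.012, -0.002], [-0.012, 1.0, -0.003], [0.002, -0.003, -1.0]]
ft_force: [-1.0, 0.5, -0.5]
grip_width: 0.0854
```

View pics/s4.png

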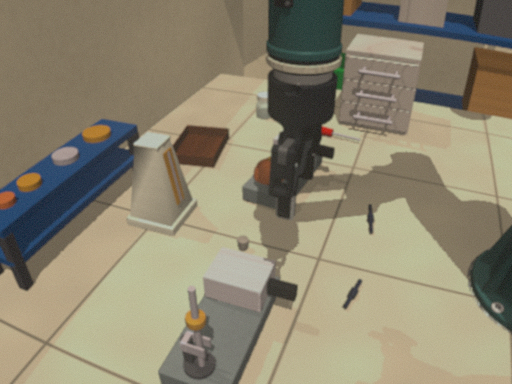

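The hood is shut exactly as at the start, with the tab at (283,290), and the gripper is clear. Handing in.

Run:
```python
import cv2,numpy as np
a,b=[cv2.imread(f'pics/{n}.png')[240:320,195:310].astype(int) for n in('side0','s4')]
print('mean diff hood',abs(a-b).mean())
from rig import workorder
print(workorder.finish_job())
```

```text
mean diff hood 7.616521739130435
the job is handed in; nothing more can be done
None
```

The drive of the pendulum rod is switched on and the job is handed in. I lifted the clip-stand box's cover by its tab, pushed the toggle all the way over, away from the stand, and swung the cover shut again. It took about 18 s of the 61 s allowed.

- **Toggle:** it stopped against about 12 N. The wrist picture then put the ball end at y 0.190, against 0.189 expected for fully on.
- **Cover:** in the last side picture it is shut in the same place as at the start, with the gripper open and clear above. A rough before-and-after pixel comparison of the hood area averaged 7.6 grey levels. I put that down to noise and changed shadows, but did not check it further.
- **Bell box:** I never touched it. In the last picture the gripper partly hid it, so I did not get a clear final view of it being shut.

The highest wrist force in the readings between moves was about 14 N, while swinging the cover up. No check failed.

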